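# Clear the desk's accessory rail

## Robot

A 6-joint arm with a two-finger parallel gripper is mounted at the origin on the work surface. World frame = base frame: x ahead of the robot, y to its left, z up, the work surface at z = 0. Lengths are in m, angles in degrees, forces in N, time in s.
With the tool pointing down it reaches from about 0.25 to 0.725 m from the base axis. Payload 9.7 kg.
Tool frame: the origin (TCP) lies midway between the tips of the shut fingers; the grasp point (between the pads) lies bot.hold_point_z behind it (bot.hold_point_z is the distance from the TCP to the grasp point, in m); z points along the fingers, y is the line along which they close (so a half turn about z gives the same grasp; the last joint's range is limited). The gripper opens to 85 mm and grips with 20 to 120 N. Pads are 22 mm wide; open, the fingers measure 114 mm over their backs; the gripper's body (76 mm by 85 mm) begins 54 mm behind the grasp point. The pads swing forward as they close: fully open they stand 13 mm farther back than shut.
Start: joints at [65.031, 4.979, 10.078, 95.1, 0, 90], TCP at [0.232, 0.499, 0.231] pointing down, gripper open.
Joint ranges: [-179.16, 179.16], [-48.56, 103.87], [-65.8, 70.77], [-126.05, 130.52], [-82.76, 87.17], [-180, 180]. Speed limits (degrees/s): [127.2, 127.2, 147.25, 180, 180, 180].

## Interface

Orientations are given as [roll, pitch, yaw] about the fixed x, y, z axes, in that order (R = Rz(yaw) Ry(pitch) Rx(roll)).
In Python, from workcell import bot, camera, camera_model, ticket gives the robot as it stands.
- The arm moves only by the tool send_rows, never from a script. Its argument "targets" is text: rows parted by semicolons, each of 5 numbers parted by spaces: the shift along the tool's x, y, z in mm, then the turn about the tool's z in degrees, then the closure in counts, from 0 (fully open) to 255 (shut). A call has 1 to 20 rows; each row is the pose to reach, as a shift and turn from the pose commanded when the call began, along the tool's axes at that moment; what a row does not reach only later rows make up. A row lasts 1/8 s, in which the tool goes at most 62.5 mm and 10.7 degrees, less where a joint would pass 70% of its speed; a pose out of reach is approached as far as the arm can. A call with a gripper value outside its range is refused whole. The fingers move at their own pace and stop on an object; "newtons" is the grip in N (left out, the last holds). Time passes only in rows, so rows that repeat a pose let the fingers close. It gives the time, the measured TCP pose, the force, the opening and the grip force at its end, in the units of the state.
- bot.get_obs(): the state, without advancing time (a new reading comes with each control period).
- camera(name): name is "scene" or "top" or "wrist"; returns the picture (420x560x3 uint8, blue, green, red); there is no depth.
- camera_model(name): a dict with "K" (3x3 intrinsics, pixels), "pose" (4x4, takes a point from camera to world coordinates); the wrist camera has in their place "T_tool_cam" (4x4, takes a point from camera to tool coordinates, whose origin is the TCP and whose axes are the flange's). Camera axes: x right, y down, z forward; pixel columns grow to the right and rows downward; lengths in m; the calibration is good to about 2 mm. The wrist camera is an equidistant fisheye: a pixel r from the principal point sees the ray r / f radians off the axis. A picture is of the moment at which its call begins: read the wrist's pose just before it. camera_model takes no time and is no camera call.
- ticket.job_done(): hands the job in; it is judged then, once.
The state is a dict: "time": time; "q": joint angles; "qd": joint speeds; "joint_efforts": joint torques, N m; "ee_pos": TCP position; "tcp_rot": TCP orientation; "wrist_force": force on the tool from outside, world axes, zero at the start; "torque": the same for the moment, N m; "opening": finger opening in m; "grasp_force": force on a finger pad.
Only numpy, scipy, OpenCV 4.12 (cv2) and the standard library are available. Lean on these libraries where they do the work, as an engineer would, in place of code of your own. Each camera call takes 0.05 s, during which the arm holds its last target. There are 200 camera calls.

## Task

Clear the accessory rail on the desk. First take the wooden lid that is lying in the way at the rail's open end and set it level and fully home on the white pot it belongs to; then slide each hook holder along the T-track and out of its open end, lift it off, and hang it by its two holes on a free pair of pins on the wooden stand, pushed back against the bar. Leave everything else on the desk where it is.

Things in the scene. Friction and masses are not known exactly. Their poses are not given: they have to be found in the camera images.
- rail: Aluminium T-track fixed to the desk, along its y. Origin on the desk at mid-length. Track floor 4 mm above the desk; tunnel 36 mm wide, 10 high; slot 14 wide between lips (tops 19 mm above the desk). Track runs from y = +150 mm (closed by a black cap, 26 mm tall) to the open end at y = -150; beyond it a flat landing plate 100 mm wide to y = -242, level with the track floor.
- rail_end (a point): Middle of the track's open end at floor level (4 mm above the desk). The landing plate goes on from here to the rail's -y. Waxed, slippery track: holders slide easily. A holder is free of the lips once its origin is over 25 mm past this point.
- holder1: Hook holder, may be absent; upright, captive in the rail, axes as the rail's. 0.13-0.25 kg. Origin under its foot's centre. Foot 32 (x) x 50 (y) x 7 mm; neck 8 x 34 to z=28; black plate 8 thick, 60 wide to z=102; grey grip tab 10 thick (x), 34 wide, z=102-142. Two 13 mm square holes along x at y=+-17, z=84. A hook reaches 30 mm to -x at z=41-60. Stands alone on its foot.
- holder1_holes (a point): Point of holder1 midway between its two holes, in the middle of the plate's thickness (84 mm above the foot's underside); axes as the holder's.
- holder2: Hook holder, may be absent; upright, captive in the rail, axes as the rail's. 0.13-0.25 kg. Origin under its foot's centre. Foot 32 (x) x 50 (y) x 7 mm; neck 8 x 34 to z=28; black plate 8 thick, 60 wide to z=102; grey grip tab 10 thick (x), 34 wide, z=102-142. Two 13 mm square holes along x at y=+-17, z=84. A hook reaches 30 mm to -x at z=41-60. Stands alone on its foot.
- holder2_holes (a point): Point of holder2 midway between its two holes, in the middle of the plate's thickness (84 mm above the foot's underside); axes as the holder's.
- holder3: Hook holder, may be absent; upright, captive in the rail, axes as the rail's. 0.13-0.25 kg. Origin under its foot's centre. Foot 32 (x) x 50 (y) x 7 mm; neck 8 x 34 to z=28; black plate 8 thick, 60 wide to z=102; grey grip tab 10 thick (x), 34 wide, z=102-142. Two 13 mm square holes along x at y=+-17, z=84. A hook reaches 30 mm to -x at z=41-60. Stands alone on its foot.
- holder3_holes (a point): Point of holder3 midway between its two holes, in the middle of the plate's thickness (84 mm above the foot's underside); axes as the holder's.
- holder4: Hook holder, may be absent; upright, captive in the rail, axes as the rail's. 0.13-0.25 kg. Origin under its foot's centre. Foot 32 (x) x 50 (y) x 7 mm; neck 8 x 34 to z=28; black plate 8 thick, 60 wide to z=102; grey grip tab 10 thick (x), 34 wide, z=102-142. Two 13 mm square holes along x at y=+-17, z=84. A hook reaches 30 mm to -x at z=41-60. Stands alone on its foot.
- holder4_holes (a point): Point of holder4 midway between its two holes, in the middle of the plate's thickness (84 mm above the foot's underside); axes as the holder's.
- stand: Wooden pin stand fixed on the desk, front to its -x. Origin on the desk under the crossbar. Base board 14 mm thick, 360 mm along y, x = -30 to +70 mm; posts at y=+-165; crossbar 16 mm thick, 310 long, 138 to 160 mm above the desk, open below. Four pairs of level brass pins, 72 mm apart, stick out of its front.
- pins1 (a point): Pin pair 1 of 4 (counted towards the stand's +y): point midway between both pins on the crossbar's front face, 150 mm above the desk; axes as the stand's. Pins 7 mm thick run 34 mm to -x from here, at y=+-17 mm. A hung holder's hole point lies about 4 to 6 mm to -x and 3 mm below.
- pins2 (a point): Pin pair 2 of 4 (counted towards the stand's +y): point midway between both pins on the crossbar's front face, 150 mm above the desk; axes as the stand's. Pins 7 mm thick run 34 mm to -x from here, at y=+-17 mm. A hung holder's hole point lies about 4 to 6 mm to -x and 3 mm below.
- pins3 (a point): Pin pair 3 of 4 (counted towards the stand's +y): point midway between both pins on the crossbar's front face, 150 mm above the desk; axes as the stand's. Pins 7 mm thick run 34 mm to -x from here, at y=+-17 mm. A hung holder's hole point lies about 4 to 6 mm to -x and 3 mm below.
- pins4 (a point): Pin pair 4 of 4 (counted towards the stand's +y): point midway between both pins on the crossbar's front face, 150 mm above the desk; axes as the stand's. Pins 7 mm thick run 34 mm to -x from here, at y=+-17 mm. A hung holder's hole point lies about 4 to 6 mm to -x and 3 mm below.
- pot: White, slightly tapered, open ceramic pot without handle, 80 mm tall, 90 mm across outside at the rim, wall 4 mm, 0.7 kg, loose. Origin at the centre of its underside.
- pot_rim (a point): Centre of the pot's mouth, level with its rim, 80 mm above its underside.
- lid: Round wooden lid of the pot, 0.1 kg, at first right way up on the landing plate. Origin at the centre of its underside: locating boss 72 mm across, 7 mm deep; disc 94 mm across, z=7-13; round knob 22 mm across, z=13-39. Seated, the boss is in the mouth and the disc on the rim: origin 7 mm below the rim.
- mug: Bystander: blue mug with handle, 80 mm across, 90 mm tall; origin at centre of underside.
- lens: Bystander: black camera lens standing on end, 72 mm across, 70 mm tall; origin at centre of underside.
- mouse: Bystander: computer mouse 100 x 58 mm, 33 mm tall; origin at centre of underside.
- notes: Bystander: block of note paper 76 x 76 x 30 mm; origin at centre of underside.
- stapler: Bystander: stapler 140 mm along its x, 36 wide, 42 tall; origin at centre of underside.
- giraffe: Bystander: small carved giraffe on a 50 x 80 mm base, about 165 mm tall; origin at centre of underside.

How it is judged (in metres and radians):
On the way, in this order (a step that is already met when the one before it is completed fails the run):
1. the lid is seated level on the pot (horizontal distance between lid and pot_rim below 0.007 m and z of lid in the frame of pot_rim between -0.0095 and -0.0045 m and angle between lid's own z axis and vertical below 0.05 rad and linear speed of lid below 0.03 m/s and angle between pot's own z axis and vertical below 0.1 rad), for 0.2 s.
2. every holder present hangs by its two holes on a pair of pins (((x of holder1_holes in the frame of pins1 between -0.016 and 0.001 m and y of holder1_holes in the frame of pins1 between -0.006 and 0.006 m and z of holder1_holes in the frame of pins1 between -0.008 and 0.002 m and angle between the y axis of holder1 and the y axis of pins1, either way round below 0.15 rad) or (x of holder1_holes in the frame of pins2 between -0.016 and 0.001 m and y of holder1_holes in the frame of pins2 between -0.006 and 0.006 m and z of holder1_holes in the frame of pins2 between -0.008 and 0.002 m and angle between the y axis of holder1 and the y axis of pins2, either way round below 0.15 rad) or (x of holder1_holes in the frame of pins3 between -0.016 and 0.001 m and y of holder1_holes in the frame of pins3 between -0.006 and 0.006 m and z of holder1_holes in the frame of pins3 between -0.008 and 0.002 m and angle between the y axis of holder1 and the y axis of pins3, either way round below 0.15 rad) or (x of holder1_holes in the frame of pins4 between -0.016 and 0.001 m and y of holder1_holes in the frame of pins4 between -0.006 and 0.006 m and z of holder1_holes in the frame of pins4 between -0.008 and 0.002 m and angle between the y axis of holder1 and the y axis of pins4, either way round below 0.15 rad)) and angle between each of holder1, holder2, holder3, holder4's own z axis and vertical below 0.15 rad and linear speed of each of holder1, holder2, holder3, holder4 below 0.03 m/s and ((x of holder2_holes in the frame of pins1 between -0.016 and 0.001 m and y of holder2_holes in the frame of pins1 between -0.006 and 0.006 m and z of holder2_holes in the frame of pins1 between -0.008 and 0.002 m and angle between the y axis of holder2 and the y axis of pins1, either way round below 0.15 rad) or (x of holder2_holes in the frame of pins2 between -0.016 and 0.001 m and y of holder2_holes in the frame of pins2 between -0.006 and 0.006 m and z of holder2_holes in the frame of pins2 between -0.008 and 0.002 m and angle between the y axis of holder2 and the y axis of pins2, either way round below 0.15 rad) or (x of holder2_holes in the frame of pins3 between -0.016 and 0.001 m and y of holder2_holes in the frame of pins3 between -0.006 and 0.006 m and z of holder2_holes in the frame of pins3 between -0.008 and 0.002 m and angle between the y axis of holder2 and the y axis of pins3, either way round below 0.15 rad) or (x of holder2_holes in the frame of pins4 between -0.016 and 0.001 m and y of holder2_holes in the frame of pins4 between -0.006 and 0.006 m and z of holder2_holes in the frame of pins4 between -0.008 and 0.002 m and angle between the y axis of holder2 and the y axis of pins4, either way round below 0.15 rad)) and ((x of holder3_holes in the frame of pins1 between -0.016 and 0.001 m and y of holder3_holes in the frame of pins1 between -0.006 and 0.006 m and z of holder3_holes in the frame of pins1 between -0.008 and 0.002 m and angle between the y axis of holder3 and the y axis of pins1, either way round below 0.15 rad) or (x of holder3_holes in the frame of pins2 between -0.016 and 0.001 m and y of holder3_holes in the frame of pins2 between -0.006 and 0.006 m and z of holder3_holes in the frame of pins2 between -0.008 and 0.002 m and angle between the y axis of holder3 and the y axis of pins2, either way round below 0.15 rad) or (x of holder3_holes in the frame of pins3 between -0.016 and 0.001 m and y of holder3_holes in the frame of pins3 between -0.006 and 0.006 m and z of holder3_holes in the frame of pins3 between -0.008 and 0.002 m and angle between the y axis of holder3 and the y axis of pins3, either way round below 0.15 rad) or (x of holder3_holes in the frame of pins4 between -0.016 and 0.001 m and y of holder3_holes in the frame of pins4 between -0.006 and 0.006 m and z of holder3_holes in the frame of pins4 between -0.008 and 0.002 m and angle between the y axis of holder3 and the y axis of pins4, either way round below 0.15 rad)) and ((x of holder4_holes in the frame of pins1 between -0.016 and 0.001 m and y of holder4_holes in the frame of pins1 between -0.006 and 0.006 m and z of holder4_holes in the frame of pins1 between -0.008 and 0.002 m and angle between the y axis of holder4 and the y axis of pins1, either way round below 0.15 rad) or (x of holder4_holes in the frame of pins2 between -0.016 and 0.001 m and y of holder4_holes in the frame of pins2 between -0.006 and 0.006 m and z of holder4_holes in the frame of pins2 between -0.008 and 0.002 m and angle between the y axis of holder4 and the y axis of pins2, either way round below 0.15 rad) or (x of holder4_holes in the frame of pins3 between -0.016 and 0.001 m and y of holder4_holes in the frame of pins3 between -0.006 and 0.006 m and z of holder4_holes in the frame of pins3 between -0.008 and 0.002 m and angle between the y axis of holder4 and the y axis of pins3, either way round below 0.15 rad) or (x of holder4_holes in the frame of pins4 between -0.016 and 0.001 m and y of holder4_holes in the frame of pins4 between -0.006 and 0.006 m and z of holder4_holes in the frame of pins4 between -0.008 and 0.002 m and angle between the y axis of holder4 and the y axis of pins4, either way round below 0.15 rad))), for 0.2 s.
At the end, for the whole second after the job is handed in: Lid on the pot: centred to 7 mm, down on the rim to 2.5 mm, level to 0.05 rad. Each holder present hangs at rest, both holes on one pin pair: hole point within 16 mm of the bar, 6 mm sideways, 8 mm below to 2 mm above the pins, upright and square to 0.15 rad (all of step 1 and all of step 2); the robot touches nothing.
It fails at once if a bystander (mug, lens, mouse, notes, stapler or giraffe) is shifted more than 30 mm (distance of any of mug, lens, mouse, notes, stapler, giraffe from where it was at the start of the episode above 0.03 m).
It fails at once if a bystander is tipped over (angle between any of mug, lens, mouse, notes, stapler, giraffe's own z axis and vertical above 0.5 rad).
Of holder1, holder2, holder3, holder4 only 3 to 4 are there at a start; the rules pass over those that are not, and their reading is None.
At some moment in a run one of lid may be knocked a few centimetres aside while the robot is not near it.
Once in a run the grip may slacken for a moment while it holds something.
It also fails if it takes over 200 s, if anything falls off the work surface, if the arm or the gripper's body presses on something with over 40 N, if the wrist force passes 120 N, or if a joint passes its speed limit or range.

## Working session

There is one attempt and no reset: what is moved stays moved. The work goes in short steps, Python scripts to look and compute and a tool call to move; the robot and the scene stay as the last step left them, time stands still between calls to the robot, and variables do not carry over. Pictures are saved under pics/ and viewed, at most 14 in all, crops included, and the job is handed in when it is done.

Besides the shell and the picture viewer there is one more tool, called after "Emit:" by a JSON object that holds its "name" and its "arguments". send_rows: Moves the arm, as the interface text tells. Its arguments: {"type":"object","properties":{"targets":{"type":"string"},"newtons":{"type":"number"}},"required":["targets"]}

```bash
mkdir -p pics; ls; python3 - <<'E'
from workcell import bot,camera,camera_model
import cv2,numpy as np
print(bot.get_obs(), bot.hold_point_z)
for n in("scene","top"):
    cv2.imwrite(f"pics/{n}0.png",camera(n)); m=camera_model(n); print(n,np.round(m["K"],1).tolist(),np.round(m["pose"],4).tolist())
print({k:np.round(v,4).tolist() for k,v in camera_model("wrist").items() if k!="name"})
cv2.imwrite("pics/wrist0.png",camera("wrist"))
E
```

```text
pics
{'time': 0.0, 'q': array([6.50303202e+01, 5.01109522e+00, 1.00331985e+01, 9.50990679e+01,
       1.07651815e-03, 9.00008550e+01]), 'qd': array([0.02645619, 0.02065734, 0.14028633, 0.13819963, 0.10057198,
       0.02513393]), 'joint_efforts': array([-1.10361594e-03, -5.20392430e+01,  4.64802933e+01,  1.61680696e-02,
       -7.55858582e-05, -1.37618770e-05]), 'ee_pos': array([0.23207286, 0.49838292, 0.23057187]), 'tcp_rot': array([-1.79923035e+02, -1.07536865e-03,  1.55029464e+02]), 'wrist_force': array([-0.30871464,  0.4114217 , -0.16514959]), 'torque': array([-0.01329439, -0.02900405, -0.04003594]), 'grasp_force': 0.0, 'opening': 0.08528565221837879} 0.0187
scene [[390.8, 0.0, 276.4], [0.0, 390.8, 205.5], [0.0, 0.0, 1.0]] [[-0.4932, 0.6159, -0.6143, 1.0884], [0.8699, 0.352, -0.3455, 0.309], [0.0034, -0.7048, -0.7094, 0.7384], [0.0, 0.0, 0.0, 1.0]]
top [[429.5, 0.0, 277.7], [0.0, 429.5, 209.2], [0.0, 0.0, 1.0]] [[-0.0204, -0.996, 0.0872, 0.4232], [-0.9997, 0.0214, 0.0113, -0.0085], [-0.0131, -0.0869, -0.9961, 1.2271], [0.0, 0.0, 0.0, 1.0]]
{'K': [[325.1923, 0.0, 280.3834], [0.0, 325.1923, 207.6873], [0.0, 0.0, 1.0]], 'T_tool_cam': [[0.0003, -0.958, -0.2866, 0.0728], [1.0, 0.0002, 0.0004, -0.0004], [-0.0003, -0.2866, 0.958, -0.1431], [0.0, 0.0, 0.0, 1.0]]}
```

View pics/scene0.png

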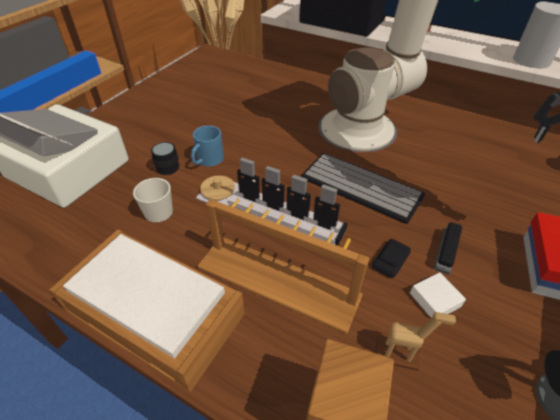

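View pics/top0.png

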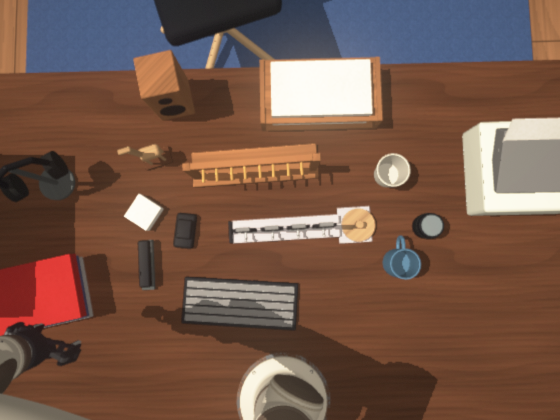

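The scene view shows 4 holders on the rail, the lid on the landing plate at about (218,187) and the pot at (154,200). In the top view the rail runs from its cap at (231,233) to the landing plate end at (373,222), the lid is at (358,226), the pot at (392,172) and the stand bar spans (185,165) to (320,155). Next I write the helpers and take coarse positions.

```bash
cat > h.py <<'E'
import numpy as np, cv2, math
from scipy.spatial.transform import Rotation as Ro
from workcell import bot,camera,camera_model
def tool():
    o=bot.get_obs(); T=np.eye(4); T[:3,:3]=Ro.from_euler('xyz',o["tcp_rot"],degrees=True).as_matrix(); T[:3,3]=o["ee_pos"]; return T
def snap(n,f=None):
    T=tool() if n=="wrist" else None
    im=camera(n); m=camera_model(n)
    P=T@np.array(m["T_tool_cam"]) if n=="wrist" else np.array(m["pose"])
    if f: cv2.imwrite("pics/"+f,im)
    np.savez("pics/"+(f or n)+".npz",P=P,K=m["K"],im=im,fish=n=="wrist")
    return im,(np.array(m["K"]),P,n=="wrist")
def load(f):
    d=np.load("pics/"+f+".npz"); return d["im"],(d["K"],d["P"],bool(d["fish"]))
def ray(c,uv):
    K,P,fi=c; a=np.array([(uv[0]-K[0,2])/K[0,0],(uv[1]-K[1,2])/K[1,1]])
    if fi:
        r=np.linalg.norm(a)+1e-12; d=np.r_[a/r*math.sin(r),math.cos(r)]
    else: d=np.r_[a,1]
    return P[:3,3],P[:3,:3]@(d/np.linalg.norm(d))
def onz(c,uv,z):
    o,d=ray(c,uv); return o+d*(z-o[2])/d[2]
def proj(c,p):
    K,P,fi=c; q=P[:3,:3].T@(np.array(p)-P[:3,3])
    if fi:
        t=math.atan2(np.hypot(q[0],q[1]),q[2]); a=q[:2]/(np.hypot(q[0],q[1])+1e-12)*t
    else: a=q[:2]/q[2]
    return np.array([K[0,0]*a[0]+K[0,2],K[1,1]*a[1]+K[1,2]])
def tri(rs):
    A=np.zeros((3,3));b=np.zeros(3)
    for o,d in rs:
        M=np.eye(3)-np.outer(d,d);A+=M;b+=M@o
    return np.linalg.solve(A,b)
def go(p,yaw=None):
    "row numbers to take TCP to p, yaw"
    T=tool(); s=T[:3,:3].T@(np.array(p)-T[:3,3])*1000; cy=bot.get_obs()["tcp_rot"][2]
    return np.round(s,1), None if yaw is None else round(-((yaw-cy+180)%360-180),2)
E
python3 - <<'E'
from h import *
im,c=snap("top","t1.png")
for n,uv,z in[("lid disc",(358,226),.015),("pot rim",(392,172),.08),("cap",(231,233),.026),("plate end",(373,222),.004),("plate corner far",(370,206),.004),("pc near",(373,242),.004),("bar L",(185,165),.16),("bar R",(320,155),.16),("mug",(403,264),.09),("lens",(431,226),.07)]: print(n,onz(c,uv,z).round(3))
cv2.imwrite("pics/c1.png",cv2.resize(im[135:275,170:450],None,fx=2.85,fy=2.85,interpolation=cv2.INTER_CUBIC))
E
```

```text
lid disc [ 0.477 -0.22   0.015]
pot rim [ 0.617 -0.305  0.08 ]
cap [0.464 0.137 0.026]
plate end [ 0.488 -0.265  0.004]
plate corner far [ 0.534 -0.258  0.004]
pc near [ 0.431 -0.262  0.004]
bar L [0.634 0.235 0.16 ]
bar R [ 0.651 -0.106  0.16 ]
mug [ 0.372 -0.321  0.09 ]
lens [ 0.47  -0.406  0.07 ]
```

View pics/c1.png

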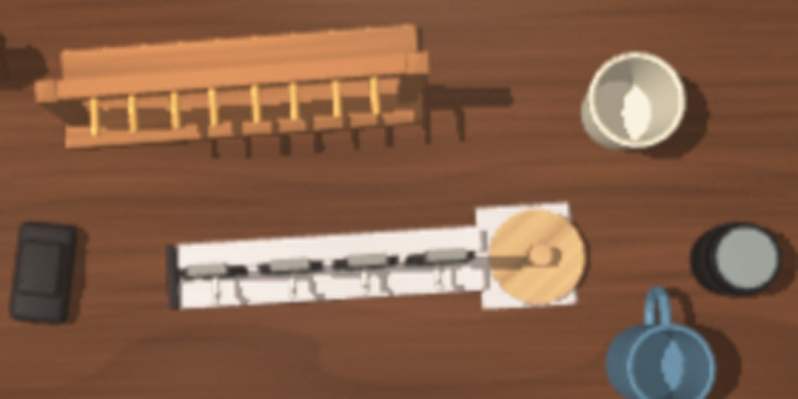

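The crop shows the lid at about (540,255) (full-frame (359.5,224.5)), the pot rim at (637,101), 8 pins sticking out towards the robot, and four holders equally spaced on the rail, with tabs at about x = 215, 295, 370 and 447. I move the wrist camera over the lid and pot.

```bash
python3 -c "
from h import *
print(go((.50,-.20,.25),90))"
```

```text
(array([-537.7, -520.1,  -18.7]), np.float64(65.03))
```

Emit:
{"name": "send_rows", "arguments": {"targets": "-60 -58 -19 10 0;-120 -116 -19 20 0;-180 -174 -19 30 0;-240 -232 -19 40 0;-300 -290 -19 50 0;-360 -348 -19 60 0;-420 -406 -19 65 0;-480 -464 -19 65 0;-538 -520 -19 65 0;-538 -520 -19 65 0;-538 -520 -19 65 0;-538 -520 -19 65 0;-538 -520 -19 65 0;-538 -520 -19 65 0;-538 -520 -19 65 0;-538 -520 -19 65 0"}}

```text
time: 2.2
ee_pos: [0.5003, -0.1989, 0.2509]
tcp_rot: [179.9, 0.0, 90.1]
wrist_force: [0.0, 0.3, 0.8]
opening: 0.0856
grasp_force: 0.0
```

```bash
python3 - <<'E'
from h import *
im,c=snap("wrist","w1.png")
print(tool()[:3,3], bot.get_obs()["tcp_rot"])
t,ct=load("t1.png")
print("top lid",onz(ct,(359.5,224.5),.017).round(4),"pot",onz(ct,(393.5,170.4),.08).round(4))
E
```

```text
[ 0.50033393 -0.19901177  0.25083359] [1.79951300e+02 1.78028404e-02 9.01105546e+01]
top lid [ 0.4809 -0.2238  0.017 ] pot [ 0.6217 -0.3093  0.08  ]
```

View pics/w1.png

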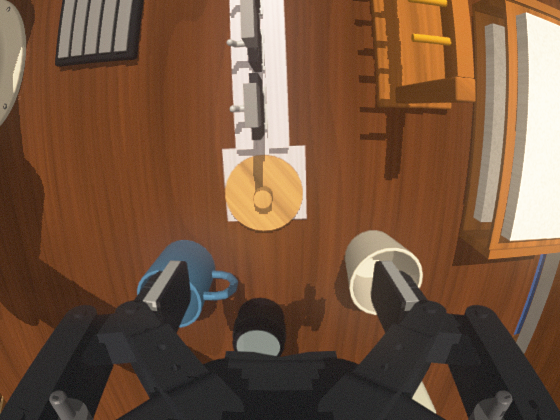

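The wrist view shows the lid disc centred near (264,191) with its knob at (262,199), and the pot mouth near (390,275) partly behind a finger. The mug handle is at (220,287) and the lens at (262,330).

```bash
python3 - <<'E'
from h import *
im,c=load("w1.png"); hsv=cv2.cvtColor(im,cv2.COLOR_BGR2HSV)
print(hsv[180,285],hsv[215,240],hsv[100,195],hsv[155,300],im[180,285])
m=cv2.inRange(hsv,(10,110,150),(22,255,255)); m[:140]=0;m[240:]=0;m[:,:215]=0;m[:,315:]=0
ct=max(cv2.findContours(m,0,1)[0],key=cv2.contourArea); h=cv2.convexHull(ct)
p=np.array([onz(c,q[0],.015)[:2] for q in h]);
(x,y),r=cv2.minEnclosingCircle((p*1000).astype(np.float32)); print("lid wrist",x,y,r)
# plate & rail: white edges
t,tc=load("t1.png"); th=cv2.cvtColor(t,cv2.COLOR_BGR2HSV)
m=cv2.inRange(th,(8,100,120),(25,255,255)); m[:200]=0;m[250:]=0;m[:,:335]=0;m[:,385:]=0
ct=max(cv2.findContours(m,0,1)[0],key=cv2.contourArea);h=cv2.convexHull(ct)
p=np.array([onz(tc,q[0],.017)[:2] for q in h]); (x,y),r=cv2.minEnclosingCircle((p*1000).astype(np.float32)); print("lid top",x,y,r)
def pot(im,c,x0,x1,y0,y1):
    hs=cv2.cvtColor(im,cv2.COLOR_BGR2HSV); m=cv2.inRange(hs,(0,0,110),(180,75,255)); z=np.zeros_like(m); z[y0:y1,x0:x1]=m[y0:y1,x0:x1]
    ct=max(cv2.findContours(z,0,1)[0],key=cv2.contourArea);h=cv2.convexHull(ct)
    return z,np.array([onz(c,q[0],.08)[:2] for q in h])*1000
z,p=pot(t,tc,372,415,150,195); print("pot top",cv2.minEnclosingCircle(p.astype(np.float32)),cv2.fitEllipse(p.astype(np.float32)))
z2,p2=pot(im,c,335,430,225,320); 
s,sc=load("t1.png")
cv2.imwrite("pics/m.png",np.hstack([cv2.resize(z[140:200,360:430],None,fx=4,fy=4),cv2.resize(z2[220:325,330:435],None,fx=2,fy=2)[:240]] if 0 else [cv2.resize(z[140:200,360:430],(280,240)),cv2.resize(z2[220:330,330:440],(240,240)),cv2.resize(m[195:255,330:390],(240,240))]))
# wrist pot: points whose back-projection on z=.08 is right-hand boundary
print(p2.round(0).astype(int).tolist())
E
```

```text
[ 18 138 235] [ 17 144 233] [ 11 168 129] [ 12  25 235] [108 183 235]
lid wrist 479.73748779296875 -222.0164794921875 47.352638244628906
lid top 491.9648132324219 -236.9444580078125 65.29682159423828
pot top ((620.2075805664062, -303.9002685546875), 51.05197525024414) ((621.6527099609375, -305.0636291503906), (90.2237777709961, 101.89600372314453), 35.223548889160156)
[[606, -246], [609, -247], [614, -250], [634, -263], [645, -271], [658, -282], [660, -285], [663, -292], [667, -312], [669, -337], [659, -350], [656, -351], [616, -354], [613, -354], [607, -352], [603, -350], [595, -345], [586, -336], [582, -327], [580, -322], [578, -315], [573, -288], [571, -278], [570, -276], [571, -269], [573, -263], [574, -260], [577, -256], [580, -252], [585, -249], [587, -248], [593, -246]]
```

View pics/m.png

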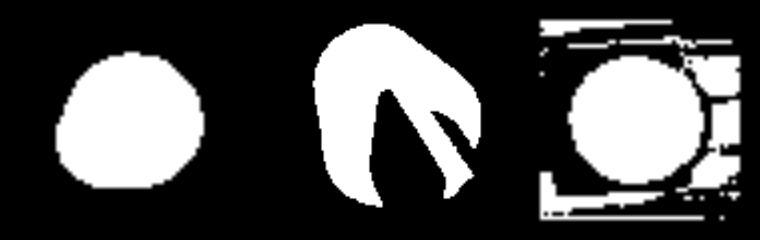

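The masks give a clean lid circle at (0.480,-0.222) with r = 47 mm, as expected. The pot's rim mask mixes in its side wall, so I look at the pot from closer.

Emit:
{"name": "send_rows", "arguments": {"targets": "0 60 0 0 0;0 115 0 0 0;0 115 0 0 0;0 115 0 0 0;0 115 0 0 0;0 115 0 0 0;0 115 0 0 0"}}

```text
time: 3.12
ee_pos: [0.6149, -0.1999, 0.2513]
tcp_rot: [179.9, 0.0, 90.0]
wrist_force: [-0.9, -0.1, 0.2]
opening: 0.0854
grasp_force: 0.0
```

```bash
python3 - <<'E'
from h import *
from scipy.optimize import least_squares
im,c=snap("wrist","w2.png"); print(tool()[:3,3])
hs=cv2.cvtColor(im,cv2.COLOR_BGR2HSV); u=proj(c,(.6217,-.309,.08)).astype(int); print(u)
m=cv2.inRange(hs,(0,0,110),(180,75,255)); z=np.zeros_like(m); z[max(u[1]-60,0):u[1]+60,u[0]-60:u[0]+60]=m[max(u[1]-60,0):u[1]+60,u[0]-60:u[0]+60]
ct=max(cv2.findContours(z,0,1)[0],key=cv2.contourArea);h=cv2.convexHull(ct)
p=np.array([onz(c,q[0],.08)[:2] for q in h])*1000
print(p.round(0).astype(int).tolist())
cv2.imwrite("pics/w2c.png",cv2.resize(im[max(u[1]-75,0):u[1]+75,max(u[0]-100,0):u[0]+100],None,fx=4,fy=4))
print(max(u[1]-75,0),max(u[0]-100,0))
E
```

```text
[ 0.61502074 -0.19993573  0.25103408]
[286 283]
[[625, -245], [629, -247], [632, -248], [639, -251], [644, -257], [646, -260], [650, -266], [660, -285], [663, -290], [667, -300], [667, -313], [667, -320], [663, -330], [657, -338], [653, -343], [650, -345], [643, -350], [636, -352], [630, -354], [614, -354], [605, -351], [596, -345], [590, -339], [586, -335], [582, -326], [581, -323], [580, -319], [579, -313], [580, -301], [581, -296], [582, -292], [591, -272], [597, -260], [599, -257], [604, -251], [610, -248], [617, -245]]
208 186
```

View pics/w2c.png

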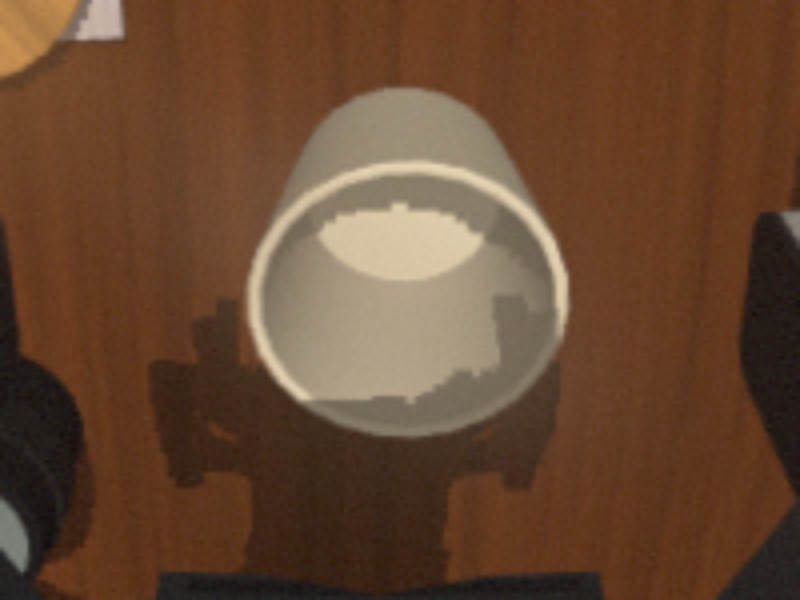

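The crop shows the pot mouth clearly, its rim spanning columns 248–568 and rows 163–437. The circle through its outer edge gives a centre of (0.623,-0.309), which agrees with the top view. Now I grasp the lid's knob, with yaw 140 so the camera stays clear of the holders.

Emit:
{"name": "send_rows", "arguments": {"targets": "-10 -60 20 -10 0;-22 -120 60 -20 0;-22 -135 110 -30 0;-22 -135 150 -40 0;-22 -135 170 -50 0;-22 -135 170 -50 0;-22 -135 195 -50 0;-22 -135 215 -50 0;-22 -135 229 -50 0;-22 -135 229 -50 0;-22 -135 229 -50 0;-22 -135 229 -50 120;-22 -135 229 -50 255;-22 -135 229 -50 255;-22 -135 229 -50 255;-22 -135 229 -50 255;-22 -135 229 -50 255;-22 -135 229 -50 255", "newtons": 30}}

```text
time: 5.42
ee_pos: [0.4805, -0.222, 0.0215]
tcp_rot: [180.0, 0.0, 140.0]
wrist_force: [-1.0, 0.4, 3.6]
opening: 0.0214
grasp_force: 29.4
```

```bash
python3 - <<'E'
from h import *
im,c=snap("wrist","w3.png"); print(tool()[:3,3]); t,tc=load("t1.png")
for u in(215,295,370,447): print(onz(tc,(170+u/2.85,135+(270-(u-215)*.065)/2.85),.146).round(3))
print(go((.623,-.309,.15)))
E
```

```text
[ 0.48052955 -0.22202832  0.02153987]
[0.468 0.086 0.146]
[0.471 0.015 0.146]
[ 0.474 -0.051  0.146]
[ 0.477 -0.119  0.146]
(array([-165.1,   24.9, -128.4]), None)
```

Emit:
{"name": "send_rows", "arguments": {"targets": "0 0 -50 0 255;0 0 -110 0 255;0 0 -128 0 255;-50 8 -128 0 255;-100 15 -128 0 255;-150 22 -128 0 255;-165 25 -128 0 255;-165 25 -128 0 255;-165 25 -128 0 255;-165 25 -128 0 255"}}

```text
time: 6.72
ee_pos: [0.6224, -0.3084, 0.1497]
tcp_rot: [180.0, 0.0, 140.0]
wrist_force: [-0.5, -0.4, -1.1]
opening: 0.0208
grasp_force: 29.6
```

```bash
python3 - <<'E'
from h import *
im,c=snap("wrist","w4.png"); print(go((.623,-.309,.0905)))
t,tc=snap("top","t4.png")
cv2.imwrite("pics/w4c.png",np.hstack([im,cv2.resize(t[140:245,340:450],(440,420))])[:,:1000] if 0 else cv2.resize(np.hstack([im,cv2.resize(t[140:245,340:450],(440,420))]),(800,336)))
E
```

```text
(array([-0.8, -0.1, 59.4]), None)
```

View pics/w4c.png

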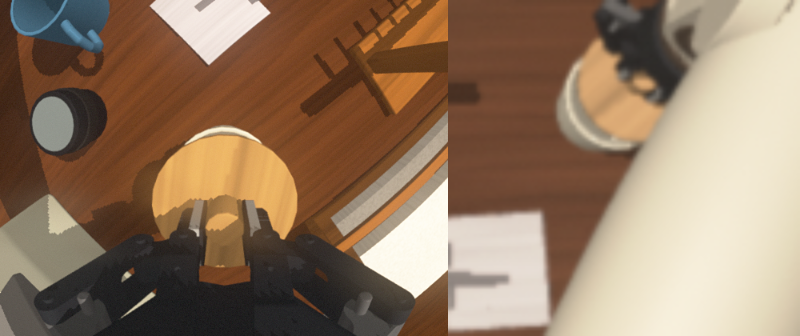

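The lid is held level above the pot (disc at about (225,190) in the left half). I lower it.

Emit:
{"name": "send_rows", "arguments": {"targets": "0 0 25 0 255;-1 0 45 0 255;-1 0 53 0 255;-1 0 57 0 255;-1 0 60 0 255;-1 0 60 0 255;-1 0 60 0 255"}}

```text
time: 7.7
ee_pos: [0.6241, -0.3096, 0.091]
tcp_rot: [180.0, 0.1, 140.0]
wrist_force: [-1.6, 0.6, 6.5]
opening: 0.021
grasp_force: 30.1
```

Emit:
{"name": "send_rows", "arguments": {"targets": "0 0 0 0 200;0 0 0 0 120;0 0 0 0 0;0 0 0 0 0;0 0 -40 0 0;0 0 -90 0 0;0 0 -140 0 0;0 0 -160 0 0;40 60 -160 5 0;80 100 -160 15 0;80 100 -160 25 0;80 100 -160 35 0;80 100 -160 45 0;80 100 -160 50 0;80 100 -160 50 0;80 100 -160 50 0;80 100 -160 50 0"}}

```text
time: 9.82
ee_pos: [0.6266, -0.1814, 0.2492]
tcp_rot: [-180.0, -0.0, 90.1]
wrist_force: [-0.3, -0.1, -0.5]
opening: 0.0858
grasp_force: 0.0
```

```bash
python3 - <<'E'
from h import *
im,c=snap("wrist","w5.png"); print(tool()[:3,3],bot.get_obs()["tcp_rot"]); t,tc=snap("top","t5.png")
s,sc=snap("scene","s5.png")
print(proj(c,(.623,-.309,.083)),proj(sc,(.623,-.309,.08)))
cv2.imwrite("pics/w5c.png",np.hstack([cv2.resize(im,(534,400)),cv2.resize(s[160:240,120:188],(266,400),interpolation=cv2.INTER_CUBIC)[:, :266]]))
E
```

```text
[ 0.62659563 -0.18138699  0.24925458] [-1.79997758e+02 -1.57691642e-03  9.00794271e+01]
[276.91600645 299.99099078] [150.94402481 189.23753987]
```

View pics/w5c.png

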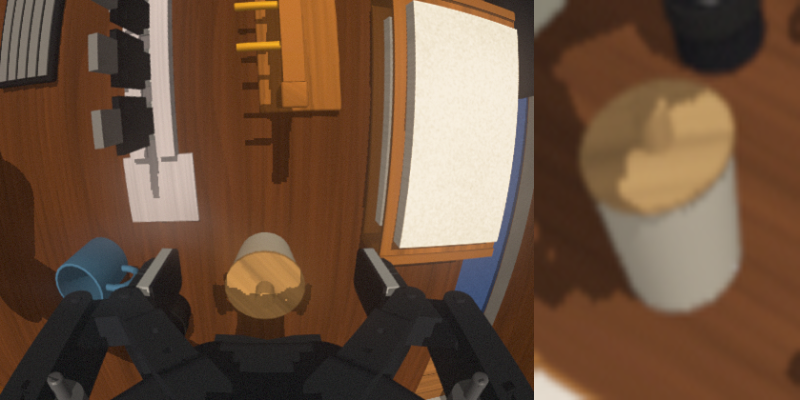

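The lid sits level on the pot, at about (265,283) in the wrist view and upright in the scene crop. Next I survey the holders and the stand.

Emit:
{"name": "send_rows", "arguments": {"targets": "50 -40 -35 0 0;100 -90 -70 0 0;120 -95 -70 0 0;120 -95 -70 0 0;120 -95 -70 0 0;120 -95 -70 0 0;120 -95 -70 0 0"}}

```text
time: 10.85
ee_pos: [0.5318, -0.0621, 0.3184]
tcp_rot: [-179.9, -0.0, 90.0]
wrist_force: [0.4, -0.0, 0.2]
opening: 0.0853
grasp_force: 0.0
```

```bash
python3 - <<'E'
from h import *
im,c=snap("wrist","w6.png"); print(tool()[:3,3]); cv2.imwrite("pics/w6c.png",cv2.resize(im[:,60:480],None,fx=1.4286,fy=1.4286,interpolation=cv2.INTER_CUBIC))
E
```

```text
[ 0.53175715 -0.06200445  0.31855928]
```

View pics/w6c.png

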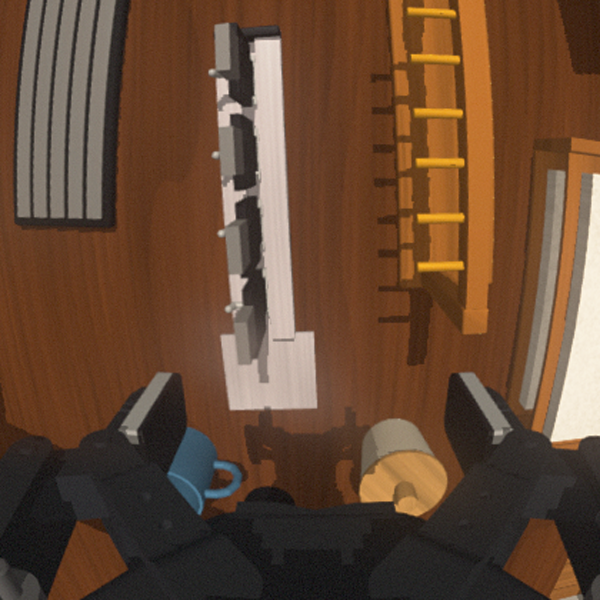

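The view shows the rail with four tabs (crop about (228,50), (232,150), (238,245), (246,335)) and six pins of the stand, at rows 12–267 and columns 410–465. I measure them by colour.

```bash
cat > meas.py <<'E'
from h import *
def pins(im,c,minA=40):
    hs=cv2.cvtColor(im,cv2.COLOR_BGR2HSV); m=cv2.inRange(hs,(21,150,170),(32,255,255))
    out=[]
    for k in cv2.findContours(m,0,1)[0]:
        if cv2.contourArea(k)<minA: continue
        P=np.array([onz(c,q[0],.152)[:2] for q in k])*1000
        x=P[:,0]; mid=(x.min()+x.max())/2; a=P[x<mid].mean(0); b=P[x>=mid].mean(0)
        out.append((P.mean(0)[1],x.min(),x.max(),(P[:,1].min()+P[:,1].max())/2,math.degrees(math.atan2(b[1]-a[1],b[0]-a[0]))))
    return sorted(out),m
def tabs(im,c,z=.146):
    hs=cv2.cvtColor(im,cv2.COLOR_BGR2HSV); m=cv2.inRange(hs,(0,0,70),(180,60,165))
    return m
E
python3 - <<'E'
from meas import *
im,c=load("w6.png"); P,m=pins(im,c)
for p in P: print(np.round(p,1))
hs=cv2.cvtColor(im,cv2.COLOR_BGR2HSV)
for u,v in((228,60),(233,150),(238,240),(246,330),(275,300),(243,270)): print((u,v),im[int(v/1.4286),int(u/1.4286)+60])
m=tabs(im,c); roi=np.zeros_like(m); roi[5:265,200:250]=m[5:265,200:250]
cv2.imwrite("pics/m6.png",cv2.resize(np.hstack([roi[0:270,190:260],im[0:270,190:260,1]]),None,fx=2.2,fy=2.2))
for k in cv2.findContours(roi,0,1)[0]:
    if cv2.contourArea(k)>60: print(cv2.contourArea(k),cv2.boundingRect(k),[onz(c,q[0],.146)[:2].round(4).tolist() for q in cv2.approxPolyDP(k,2,True)])
E
```

```text
(228, 60) [132 143 153]
(233, 150) [108 115 126]
(238, 240) [117 129 137]
(246, 330) [118 129 142]
(275, 300) [180 191 210]
(243, 270) [67 74 82]
2537.0 (212, 111, 37, 154) [[0.4928, 0.0131], [0.4916, -0.0044], [0.4768, -0.007], [0.4837, -0.0072], [0.4846, -0.0102], [0.4765, -0.0169], [0.4772, -0.0278], [0.47, -0.0326], [0.4667, -0.0396], [0.4637, -0.0375], [0.4697, -0.0407], [0.4707, -0.0652], [0.4838, -0.0705], [0.4794, -0.0778], [0.4799, -0.0895], [0.4756, -0.0917], [0.4716, -0.0874], [0.468, -0.095], [0.4755, -0.0939], [0.4713, -0.1127], [0.4732, -0.1335], [0.4829, -0.1357], [0.4874, -0.1321], [0.49, -0.1476], [0.4954, -0.1475], [0.4983, -0.0981], [0.4941, -0.0674], [0.4951, -0.0251], [0.4923, -0.0191], [0.4946, -0.0006], [0.4907, 0.0034]]
1217.5 (206, 16, 35, 115) [[0.4711, 0.1101], [0.4642, 0.1096], [0.4646, 0.077], [0.4597, 0.0743], [0.4736, 0.0673], [0.4736, 0.0592], [0.4657, 0.0537], [0.4667, 0.0476], [0.4716, 0.0533], [0.4795, 0.0529], [0.4824, 0.0449], [0.4745, 0.0442], [0.4745, 0.0373], [0.4666, 0.0357], [0.4674, 0.0199], [0.4643, 0.0151], [0.4613, 0.0162], [0.4682, 0.0119], [0.4688, -0.0048], [0.4739, -0.0001], [0.4768, -0.005], [0.4749, 0.0009], [0.4829, 0.0046], [0.4813, 0.0331], [0.4745, 0.0383], [0.4745, 0.0432], [0.4804, 0.0449], [0.4901, 0.0386], [0.4928, 0.0151], [0.49, 0.0298], [0.4921, 0.0504], [0.4892, 0.0555], [0.4901, 0.0776], [0.4892, 0.0505], [0.4834, 0.0488], [0.4736, 0.0572], [0.4736, 0.0683], [0.4804, 0.072], [0.4782, 0.1]]
```

View pics/m6.png

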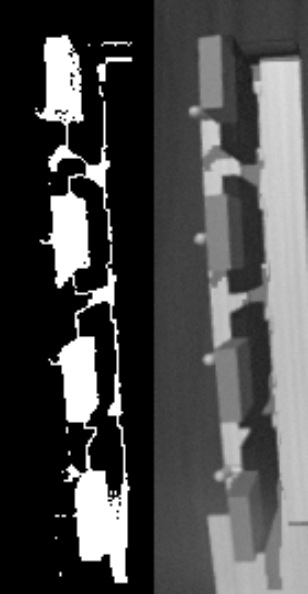

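The mask picture shows four tabs, each a top face plus its right face. Their left edges are collinear, which gives a rail yaw of about 2.1°. I fix the pin colours and measure the rail end.

```bash
python3 - <<'E'
from meas import *
im,c=load("w6.png"); hs=cv2.cvtColor(im,cv2.COLOR_BGR2HSV)
f=lambda u,v:(u/1.4286+60,v/1.4286)
for u,v in((440,217),(440,267),(440,113),(420,290),(478,250),(405,240)): print(hs[int(f(u,v)[1]),int(f(u,v)[0])],end=' ')
m=cv2.inRange(hs,(17,190,150),(32,255,255)); m[:,:340]=0;m[:,400:]=0;m[200:]=0
for k in sorted(cv2.findContours(m,0,1)[0],key=lambda k:cv2.boundingRect(k)[1]):
    if cv2.contourArea(k)>20: print(cv2.contourArea(k),cv2.boundingRect(k))
print("rail end",onz(c,f(295,340),.019),onz(c,f(275,340),.019),"plate", [onz(c,f(*q),.004)[:2].round(4).tolist() for q in((221,336),(312,332),(230,410),(316,408))])
print("rail right edge",onz(c,f(281,38),.019),onz(c,f(295,338),.019))
print("bar end",onz(c,f(487,331),.16),onz(c,f(463,331),.16))
E
```

```text
[ 20 213 240] [ 20 211 240] [ 19 220 225] [ 11 178  70] [ 15 204 185] [ 13 182 154] 133.0 (345, 5, 34, 7)
143.5 (347, 38, 35, 6)
163.5 (349, 76, 35, 6)
170.0 (351, 110, 34, 7)
179.0 (352, 149, 33, 7)
177.0 (352, 182, 33, 8)
rail end [ 0.51105065 -0.16817271  0.019     ] [ 0.49044205 -0.16827204  0.019     ] plate [[0.4308, -0.1703], [0.5284, -0.1651], [0.434, -0.262], [0.5327, -0.2576]]
rail right edge [0.49965751 0.13170195 0.019     ] [ 0.51108325 -0.16595963  0.019     ]
bar end [ 0.65695164 -0.1056621   0.16      ] [ 0.63810582 -0.10533732  0.16      ]
```

```bash
cat >> meas.py <<'E'
def pins(im,c,x0=0,x1=560,y1=200,minA=60):
    hs=cv2.cvtColor(im,cv2.COLOR_BGR2HSV); m=cv2.inRange(hs,(17,190,150),(32,255,255)); m[:,:x0]=0;m[:,x1:]=0;m[y1:]=0
    out=[]
    for k in cv2.findContours(m,0,1)[0]:
        if cv2.contourArea(k)<minA: continue
        P=np.array([onz(c,q[0],.151)[:2] for q in k])*1000
        x=P[:,0]; a=P[x<x.min()+8]; b=P[x>x.max()-8]
        ya=(a[:,1].min()+a[:,1].max())/2; yb=(b[:,1].min()+b[:,1].max())/2
        out.append([x.min(),ya,x.max(),yb])
    return np.array(sorted(out,key=lambda r:r[1]))
E
python3 - <<'E'
from meas import *
im,c=load("w6.png"); P=pins(im,c,340,400); print(P.round(1)); print(np.diff(P,axis=0).round(1))
for cols in((0,1),(2,3)):
    q=np.polyfit(P[:,cols[1]],P[:,cols[0]],1); print("yaw",-math.degrees(math.atan(q[0])),q)
E
```

```text
[[602.7 -59.8 636.6 -58.5]
 [601.1 -25.7 634.2 -25. ]
 [599.   12.3 632.5  13.4]
 [596.7  45.9 630.7  47.6]
 [594.9  84.2 628.9  85.7]
 [593.5 118.7 626.7 119.4]]
[[-1.6 34.  -2.4 33.5]
 [-2.1 38.1 -1.7 38.4]
 [-2.4 33.6 -1.7 34.2]
 [-1.8 38.3 -1.8 38.2]
 [-1.4 34.5 -2.2 33.7]]
yaw 3.060366632977891 [-5.34643283e-02  5.99549698e+02]
yaw 3.0654539300947223 [-5.35533726e-02  6.33231073e+02]
```

The pins measure very consistently (spacing 34/38 mm, length 34 mm), and the stand yaw is 3.06°. Pair bases are at (635.4,-41.8), (631.6,30.5), (627.8,102.6) and, extrapolated, (624.0,174.6). I hover over the holder at the open end.

```bash
python3 -c "
from h import *
print(go((.4775,-.1165,.20),92.1))"
```

```text
(array([-54.5, -54.1, 118.6]), np.float64(-2.12))
```

Emit:
{"name": "send_rows", "arguments": {"targets": "-27 -27 50 -1 0;-54 -54 100 -2 0;-54 -54 119 -2 0;-54 -54 119 -2 0;-54 -54 119 -2 0;-54 -54 119 -2 0"}}

```text
time: 11.65
ee_pos: [0.4784, -0.1154, 0.2016]
tcp_rot: [179.9, 0.0, 92.1]
wrist_force: [-0.2, 0.6, 0.0]
opening: 0.0852
grasp_force: 0.0
```

```bash
python3 - <<'E'
from meas import *
im,c=snap("wrist","w7.png"); print(tool()[:3,3],bot.get_obs()["tcp_rot"][2])
for y in(-.1165,-.0465,.0235): print(proj(c,(.4775,y,.146)))
u=proj(c,(.4775,-.1165,.146)).astype(int); print(u)
cv2.imwrite("pics/w7c.png",cv2.resize(im[120:300,180:400],None,fx=3.3,fy=3.3,interpolation=cv2.INTER_CUBIC))
E
```

```text
[ 0.47830999 -0.11535191  0.20132262] 92.06070146023339
[278.74918836 228.62868175]
[282.81670334 119.20366054]
[287.00245203   8.45022336]
[278 228]
```

View pics/w7c.png

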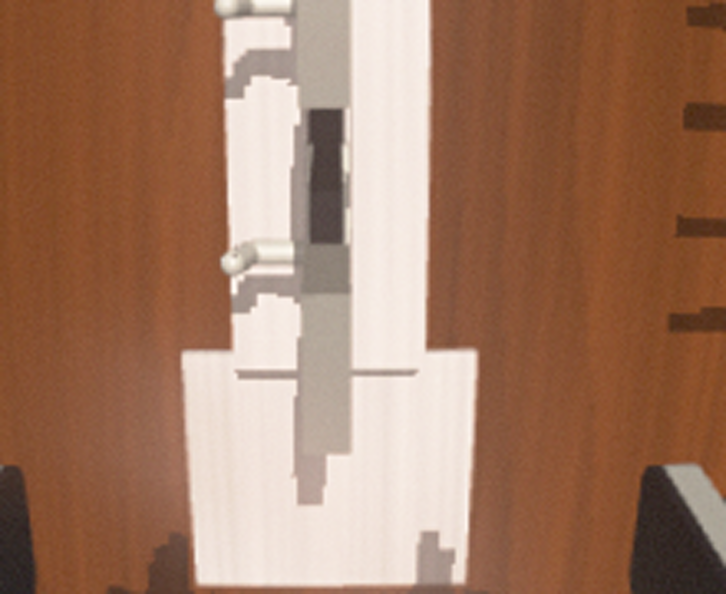

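The crop shows the tab's top face between rows 293 and 453, columns 299–351, and the next tab's far edge at row 108.

```bash
python3 - <<'E'
from meas import *
im,c=load("w7.png"); f=lambda u,v:(u/3.3+180,v/3.3+120)
for q in((325,293),(325,453),(299,370),(351,370),(325,108)): print(onz(c,f(*q),.146)[:2].round(4))
for q in((235,374),(418,372)): print("lip end",onz(c,f(*q),.019)[:2].round(4))
E
```

```text
[ 0.4769 -0.103 ]
[ 0.478  -0.1371]
[ 0.4723 -0.1191]
[ 0.4826 -0.1188]
[ 0.4756 -0.0672]
lip end [ 0.4493 -0.1701]
lip end [ 0.5089 -0.1673]
```

Emit:
{"name": "send_rows", "arguments": {"targets": "-5 -1 30 0 0;-5 -1 60 0 0;-5 -1 80 0 0;-5 -1 89 0 0;-5 -1 89 0 0;-5 -1 89 0 0;-5 -1 89 0 150;-5 -1 89 0 255;-5 -1 89 0 255;-5 -1 89 0 255;-5 -1 89 0 255;-5 -1 89 0 255;-5 -1 89 0 255", "newtons": 50}}

```text
time: 13.32
ee_pos: [0.4768, -0.1205, 0.1113]
tcp_rot: [180.0, 0.0, 92.0]
wrist_force: [0.2, -0.2, 1.5]
opening: 0.0095
grasp_force: 50.2
```

Emit:
{"name": "send_rows", "arguments": {"targets": "-15 0 0 0 255;-35 0 0 0 255;-55 0 0 0 255;-75 0 0 0 255;-90 0 0 0 255;-90 0 0 0 255;-90 0 0 0 255;-90 0 -10 0 255;-90 0 -30 0 255;-90 0 -70 0 255;-90 0 -120 0 255;-90 0 -168 0 255;-90 0 -168 0 255;-90 0 -168 0 255;-90 0 -168 0 255"}}

```text
time: 15.2
ee_pos: [0.4795, -0.21, 0.2778]
tcp_rot: [-179.9, -0.1, 92.0]
wrist_force: [0.2, -0.1, -1.5]
opening: 0.0093
grasp_force: 50.4
```

```bash
python3 - <<'E'
from meas import *
im,c=snap("wrist","w8.png"); T=tool(); print(T[:3,3],bot.get_obs()["tcp_rot"])
cv2.imwrite("pics/w8c.png",cv2.resize(im[200:380,190:370],None,fx=3.3,fy=3.3,interpolation=cv2.INTER_CUBIC))
# expected tab near top edge in tool frame: x=+17, z = -(142-108)
for x in(17,-17): print(proj(c,(T@np.r_[np.array([x,0,-34])/1000,1])[:3]))
E
```

```text
[ 0.47952789 -0.21010769  0.27788295] [-1.79876098e+02 -5.96988285e-02  9.20449318e+01]
[280.35990279 266.63269437]
[280.33263264 336.98195433]
```

View pics/w8c.png

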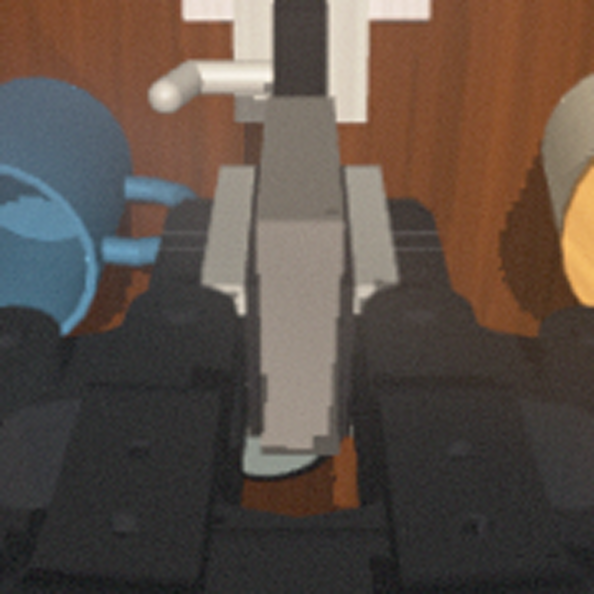

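The held tab's near top edge is at crop row 220, i.e. full row 266.7 against 266.6 expected, so the grip is centred. I move in front of pair 1.

```bash
python3 - <<'E'
from h import *
print(go((.5805,-.0447,.278),93.06)); print(go((.5805,-.0447,.1733),93.06))
E
```

```text
(array([161.7, 106.8,  -0.2]), np.float64(-1.02))
(array([161.6, 107. , 104.5]), np.float64(-1.02))
```

Emit:
{"name": "send_rows", "arguments": {"targets": "40 26 0 0 255;80 53 0 -1 255;120 80 0 -1 255;162 107 0 -1 255;162 107 0 -1 255;162 107 30 -1 255;162 107 70 -1 255;162 107 104 -1 255;162 107 104 -1 255;162 107 104 -1 255;162 107 104 -1 255"}}

```text
time: 16.62
ee_pos: [0.5817, -0.045, 0.1772]
tcp_rot: [179.9, 0.0, 93.0]
wrist_force: [-0.1, -1.0, -1.0]
opening: 0.0092
grasp_force: 50.4
```

```bash
python3 - <<'E'
from meas import *
im,c=snap("wrist","w9.png"); T=tool(); print(T[:3,3],bot.get_obs()["tcp_rot"],bot.get_obs()["opening"])
print(pins(im,c,y1=420,minA=30).round(1))
print(go((.5805,-.0447,.1733),93.06))
for x in(17,-17): print(proj(c,(T@np.r_[np.array([x,0,-34.7])/1000,1])[:3]))
cv2.imwrite("pics/w9c.png",cv2.resize(im[130:400,180:480],None,fx=2.2,fy=2.2,interpolation=cv2.INTER_CUBIC))
E
```

```text
[ 0.5817161  -0.04492025  0.17692725] [1.79867989e+02 1.88307940e-02 9.30227631e+01] 0.009878851256237733
[[606.8 -59.8 636.3 -58.7]
 [600.7 -26.3 634.4 -25.1]
 [598.8  12.  633.   13.1]
 [596.7  46.  631.1  47.3]
 [594.9  84.4 629.   85.5]]
(array([ 0.3, -1.2,  3.6]), np.float64(-0.04))
[280.30158935 266.78033843]
[280.29122271 337.3029013 ]
```

View pics/w9c.png

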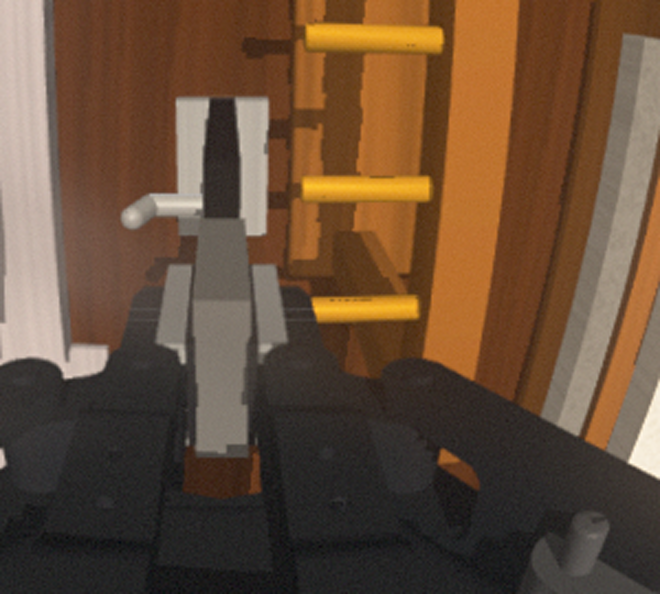

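Pins re-measured from here agree within 0.5 mm. I settle the height and insert halfway.

Emit:
{"name": "send_rows", "arguments": {"targets": "0 -1 4 0 255;0 -1 4 0 255;0 -1 4 0 255;0 4 4 0 255;0 9 4 0 255;0 14 4 0 255;0 18 4 0 255;0 22 4 0 255;0 26 4 0 255;0 26 4 0 255;0 26 4 0 255"}}

```text
time: 18.05
ee_pos: [0.607, -0.0434, 0.1713]
tcp_rot: [-180.0, 0.0, 93.0]
wrist_force: [-0.0, 0.3, -1.5]
opening: 0.0097
grasp_force: 50.4
```

Emit:
{"name": "send_rows", "arguments": {"targets": "0 5 -1 0 255;0 10 -1 0 255;0 14 -1 0 255;0 18 -1 0 255;0 21 -1 0 255;0 23 -1 0 255;0 23 -1 0 255;0 23 0 0 255;0 23 1 0 255;0 23 1 0 255"}}

```text
time: 19.3
ee_pos: [0.63, -0.0421, 0.1704]
tcp_rot: [180.0, 0.0, 93.0]
wrist_force: [0.0, 0.5, -1.2]
opening: 0.0091
grasp_force: 50.6
```

Emit:
{"name": "send_rows", "arguments": {"targets": "0 0 0.5 0 230;0 0 0.5 0 200;0 0 0.5 0 150;0 0 0 0 0;0 0 0 0 0;0 0 -20 0 0;0 0 -50 0 0;0 -20 -90 0 0;-40 -60 -100 0 0;-80 -110 -100 0 0;-80 -110 -100 0 0;-80 -110 -100 0 0;-80 -110 -100 0 0"}}

```text
time: 20.92
ee_pos: [0.5252, -0.1272, 0.27]
tcp_rot: [-180.0, -0.0, 93.1]
wrist_force: [-0.0, 0.8, 0.2]
opening: 0.0855
grasp_force: 0.0
```

```bash
python3 - <<'E'
from meas import *
im,c=snap("wrist","w10.png"); T=tool(); print(T[:3,3],bot.get_obs()["tcp_rot"])
print(proj(c,(.4757,-.050,.146)),proj(c,(.63,-.042,.205)))
cv2.imwrite("pics/w10c.png",cv2.resize(im[:330,150:520],None,fx=1.8,fy=1.8,interpolation=cv2.INTER_CUBIC))
E
```

```text
[ 0.52518385 -0.12710017  0.26984711] [-1.79970714e+02 -1.69178788e-02  9.31039353e+01]
[224.93425131 105.46788   ] [440.19176128 110.99298321]
```

View pics/w10c.png

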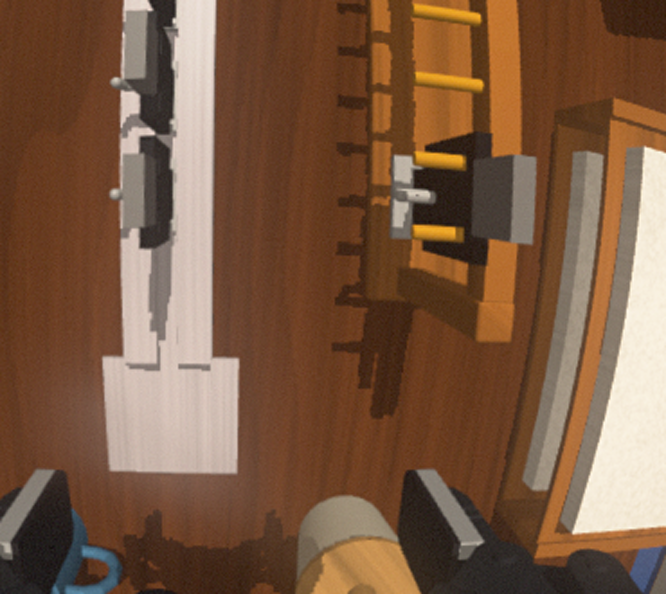

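The view shows holder 4 hanging square on pair 1, with both pins through its holes at (440,160) and (437,232), and three holders left on the rail. From here I measure by numbers only.

```bash
python3 -c "
from h import *
print(go((.4752,-.050,.20),92.1))"
```

```text
(array([ 79.7, -45.7,  69.9]), np.float64(1.0))
```

Emit:
{"name": "send_rows", "arguments": {"targets": "30 -20 20 1 0;60 -40 50 1 0;80 -46 70 1 0;80 -46 70 1 0;80 -46 70 1 0;80 -46 70 1 0;80 -46 70 1 0"}}

```text
time: 21.85
ee_pos: [0.4747, -0.0509, 0.2007]
tcp_rot: [180.0, 0.0, 92.0]
wrist_force: [0.4, 0.2, -0.7]
opening: 0.0855
grasp_force: 0.0
```

```bash
cat >> meas.py <<'E'
def tabprof(im,c,x,y,z=.146):
    "grey levels along tool-x line through the tab top; steps -> y at height z"
    s=np.arange(y-.035,y+.06,.0005); g=cv2.GaussianBlur(cv2.cvtColor(im,cv2.COLOR_BGR2GRAY),(0,0),.7).astype(np.float32)
    L=[]
    for off in(-.002,-.001,0,.001,.002):
        uv=np.array([proj(c,(x+off-(q-y)*.0367,q,z)) for q in s],np.float32)
        L.append(cv2.remap(g,uv[None,:,0],uv[None,:,1],1)[0])
    p=np.mean(L,0); d=np.abs(np.gradient(p)); 
    pk=[(round(float(s[i]),4),round(float(p[i-4])),round(float(p[min(i+4,len(p)-1)]))) for i in range(4,len(s)-4) if d[i]==d[i-4:i+5].max() and d[i]>1.2]
    # across
    t=np.arange(x-.02,x+.02,.0005); uv=np.array([proj(c,(q,y+(q-x)*.0367,z)) for q in t],np.float32)
    a=cv2.remap(g,uv[None,:,0],uv[None,:,1],1)[0]; e=np.abs(np.gradient(a))
    pa=[(round(float(t[i]),4),round(float(a[i-4])),round(float(a[min(i+4,len(a)-1)]))) for i in range(4,len(t)-4) if e[i]==e[i-4:i+5].max() and e[i]>2]
    return pk,pa
E
python3 - <<'E'
from meas import *
im,c=load("w7.png"); print("ref",tabprof(im,c,.4775,-.120))
im,c=snap("wrist","w11.png"); print(tool()[:3,3],bot.get_obs()["tcp_rot"][2]); print(tabprof(im,c,.4752,-.05))
E
```

```text
ref ([(-0.149, 233, 215), (-0.1445, 215, 206), (-0.137, 206, 176), (-0.103, 170, 133), (-0.093, 133, 77), (-0.0825, 78, 71), (-0.0735, 74, 72), (-0.067, 73, 173)], [(0.46, 230, 171), (0.4725, 169, 171), (0.4825, 171, 203), (0.495, 203, 234)])
[ 0.47460108 -0.05082151  0.2005653 ] 91.9914359791007
([(-0.08, 230, 221), (-0.0765, 221, 214), (-0.067, 213, 170), (-0.033, 167, 130), (-0.0235, 130, 79), (-0.015, 79, 71), (-0.0105, 71, 80), (-0.005, 83, 76), (0.0025, 77, 171)], [(0.4682, 232, 165), (0.4797, 168, 231)])
```

Tab edges at -0.067 and -0.033 give a centre of -0.050, and the next tab's centre is 0.0195. I grip it and drag it out.

Emit:
{"name": "send_rows", "arguments": {"targets": "1 0 30 0 0;1 0 60 0 0;1 0 80 0 0;1 0 89 0 0;1 0 89 0 0;1 0 89 0 0;1 0 89 0 150;1 0 89 0 255;1 0 89 0 255;1 0 89 0 255;1 0 89 0 255;1 0 89 0 255;1 0 89 0 255", "newtons": 50}}

```text
time: 23.52
ee_pos: [0.4743, -0.0494, 0.1114]
tcp_rot: [180.0, 0.0, 92.0]
wrist_force: [0.7, -0.1, 1.8]
opening: 0.0096
grasp_force: 49.1
```

Emit:
{"name": "send_rows", "arguments": {"targets": "-15 0 0 0 255;-40 0 0 0 255;-65 0 0 0 255;-90 0 0 0 255;-115 0 0 0 255;-140 0 0 0 255;-160 0 0 0 255;-160 0 0 0 255;-160 0 0 0 255;-160 0 -10 0 255;-160 0 -30 0 255;-160 0 -70 0 255;-160 0 -120 0 255;-160 0 -168 0 255;-160 0 -168 0 255;-160 0 -168 0 255;-160 0 -168 0 255"}}

```text
time: 25.65
ee_pos: [0.4795, -0.2088, 0.2777]
tcp_rot: [-179.9, -0.1, 92.1]
wrist_force: [0.8, 0.3, -2.9]
opening: 0.0095
grasp_force: 48.9
```

```bash
cat >> meas.py <<'E'
def held():
    "tool-frame x of the near and far top edges of the held tab, assumed at tool z -34.7 mm"
    im,c=snap("wrist"); T=tool(); g=cv2.GaussianBlur(cv2.cvtColor(im,cv2.COLOR_BGR2GRAY),(0,0),.7).astype(np.float32)
    s=np.arange(-.026,.034,.0005)
    p=np.mean([cv2.remap(g,*[a[None] for a in np.array([proj(c,(T@np.r_[x,o,-.0347,1])[:3]) for x in s],np.float32).T],1)[0] for o in(-.002,0,.002)],0)
    d=np.abs(np.gradient(p)); return [(round(float(s[i])*1000,1),round(float(p[i-4])),round(float(p[i+4]))) for i in range(4,len(s)-4) if d[i]==d[i-4:i+5].max() and d[i]>1.2]
E
python3 - <<'E'
from meas import *
print(bot.get_obs()["opening"],tool()[:3,3],held())
yaw=math.radians(3.06); b=np.array([.6316,.0305]); q=b-.055*np.array([math.cos(yaw),math.sin(yaw)]); print(q,go((*q,.1733),93.06))
E
```

```text
0.009452236890715743 [ 0.47948629 -0.20884802  0.27774376] [(-19.5, 51, 102), (-14.5, 91, 149), (16.5, 144, 117), (31.5, 119, 64)]
[0.57667842 0.02756401] (array([232.8, 105.8, 104.6]), np.float64(-1.01))
```

Emit:
{"name": "send_rows", "arguments": {"targets": "45 30 0 0 255;90 60 0 -1 255;135 85 0 -1 255;180 106 0 -1 255;233 106 0 -1 255;233 106 0 -1 255;233 106 40 -1 255;233 106 80 -1 255;233 106 105 -1 255;233 106 105 -1 255;233 106 105 -1 255;233 106 105 -1 255;233 106 105 -1 255"}}

```text
time: 27.32
ee_pos: [0.578, 0.0273, 0.1752]
tcp_rot: [179.9, 0.0, 93.0]
wrist_force: [0.7, -0.4, -1.6]
opening: 0.0094
grasp_force: 49.4
```

```bash
python3 - <<'E'
from meas import *
print(bot.get_obs()["opening"],tool()[:3,3],held()); im,c=snap("wrist","w12.png")
print(pins(im,c,y1=420,minA=30).round(1))
print(go((.57668,.02756,.1733),93.06))
E
```

```text
0.009424101811231619 [0.57797096 0.0272866  0.17521124] [(-18.0, 44, 90), (-15.5, 72, 126), (16.0, 126, 103), (31.5, 104, 51)]
[[602.7  12.3 632.9  13.1]
 [596.7  45.5 631.1  46.8]
 [594.7  83.8 629.1  85. ]
 [593.  118.  627.6 119.1]
 [591.2 156.1 624.9 157.4]]
(array([ 0.3, -1.1,  1.5]), np.float64(-0.03))
```

Emit:
{"name": "send_rows", "arguments": {"targets": "0.6 -1 3 0 255;0.6 -1 3 0 255;0.6 4 3 0 255;0.6 9 3 0 255;0.6 14 3 0 255;0.6 18 3 0 255;0.6 22 3 0 255;0.6 26 3 0 255;0.6 26 3 0 255"}}

```text
time: 28.55
ee_pos: [0.6037, 0.0293, 0.1711]
tcp_rot: [-180.0, -0.0, 93.0]
wrist_force: [-0.3, 0.4, -2.8]
opening: 0.0094
grasp_force: 49.5
```

Emit:
{"name": "send_rows", "arguments": {"targets": "0 5 -1 0 255;0 10 -1 0 255;0 14 -1 0 255;0 18 -1 0 255;0 21 -1 0 255;0 23 -1 0 255;0 23 -1 0 255;0 23 0 0 255;0 23 1 0 255;0 23 1 0 255"}}

```text
time: 29.8
ee_pos: [0.6264, 0.0305, 0.1705]
tcp_rot: [180.0, 0.0, 93.0]
wrist_force: [-1.0, -0.7, -1.3]
opening: 0.0096
grasp_force: 49.9
```

Emit:
{"name": "send_rows", "arguments": {"targets": "0 0 0.5 0 230;0 0 0.5 0 200;0 0 0.5 0 150;0 0 0 0 0;0 0 0 0 0;0 0 -20 0 0;0 0 -50 0 0;0 -20 -90 0 0;-3 -60 -100 0 0;-3 -110 -100 1 0;-3 -154 -80 1 0;-3 -154 -30 1 0;-3 -154 -30 1 0;-3 -154 -30 1 0;-3 -154 -30 1 0;-3 -154 -30 1 0"}}

```text
time: 31.8
ee_pos: [0.4737, 0.0194, 0.2015]
tcp_rot: [179.9, -0.0, 92.0]
wrist_force: [-0.2, -0.0, -0.2]
opening: 0.0854
grasp_force: 0.0
```

```bash
python3 - <<'E'
from meas import *
im,c=snap("wrist","w13.png"); print(tool()[:3,3],bot.get_obs()["tcp_rot"][2]); print(tabprof(im,c,.4722,.0195)); print(go((.4722,.0195,.1115),92.1))
E
```

```text
[0.4734961  0.01938673 0.20115032] 92.02922368167734
([(-0.011, 229, 213), (-0.0075, 213, 204), (0.0005, 205, 178), (0.0365, 171, 134), (0.0455, 134, 77), (0.0565, 80, 74), (0.065, 76, 167), (0.068, 174, 77), (0.076, 77, 175)], [(0.4662, 231, 169), (0.4767, 172, 234)])
(array([ 0.2, -1.4, 89.6]), np.float64(-0.07))
```

Emit:
{"name": "send_rows", "arguments": {"targets": "0 -1 30 0 0;0 -1 60 0 0;0 -1 80 0 0;0 -1 89 0 0;0 -1 89 0 0;0 -1 89 0 0;0 -1 89 0 150;0 -1 89 0 255;0 -1 89 0 255;0 -1 89 0 255;0 -1 89 0 255;0 -1 89 0 255;0 -1 89 0 255", "newtons": 50}}

```text
time: 33.48
ee_pos: [0.4719, 0.0193, 0.1114]
tcp_rot: [180.0, -0.0, 92.0]
wrist_force: [0.7, 0.6, 2.5]
opening: 0.0091
grasp_force: 49.1
```

Emit:
{"name": "send_rows", "arguments": {"targets": "-15 0 0 0 255;-40 0 0 0 255;-65 0 0 0 255;-90 0 0 0 255;-115 0 0 0 255;-140 0 0 0 255;-165 0 0 0 255;-190 0 0 0 255;-215 0 0 0 255;-229 0 0 0 255;-229 0 0 0 255;-229 0 0 0 255;-229 0 -10 0 255;-229 0 -30 0 255;-229 0 -70 0 255;-229 0 -120 0 255;-229 0 -168 0 255;-229 0 -168 0 255;-229 0 -168 0 255;-229 0 -168 0 255"}}

```text
time: 35.98
ee_pos: [0.4795, -0.2091, 0.2777]
tcp_rot: [-179.9, -0.1, 92.1]
wrist_force: [-0.3, 0.1, -1.5]
opening: 0.0095
grasp_force: 48.9
```

```bash
python3 - <<'E'
from meas import *
print(bot.get_obs()["opening"],tool()[:3,3],held())
yaw=math.radians(3.06); b=np.array([.6280,.1024]); q=b-.055*np.array([math.cos(yaw),math.sin(yaw)]); print(q,go((*q,.1733),93.06))
E
```

```text
0.009502104531096886 [ 0.47954737 -0.20911534  0.27774689] [(-19.5, 50, 120), (-14.5, 95, 146), (17.0, 142, 115)]
[0.57307842 0.09946401] (array([305. , 104.7, 104.7]), np.float64(-1.02))
```

Near edge at 17.0, so it is centred. On to pair 3.

Emit:
{"name": "send_rows", "arguments": {"targets": "45 30 0 0 255;90 60 0 -1 255;135 85 0 -1 255;180 104 0 -1 255;230 104 0 -1 255;280 104 0 -1 255;305 104 0 -1 255;305 104 0 -1 255;305 104 40 -1 255;305 104 80 -1 255;305 104 106 -1 255;305 104 106 -1 255;305 104 106 -1 255;305 104 106 -1 255;305 104 106 -1 255"}}

```text
time: 37.9
ee_pos: [0.5735, 0.099, 0.1743]
tcp_rot: [179.9, -0.0, 93.0]
wrist_force: [0.5, 0.4, -1.4]
opening: 0.0092
grasp_force: 49.3
```

```bash
python3 - <<'E'
from meas import *
print(bot.get_obs()["opening"],tool()[:3,3],held()); im,c=snap("wrist","w14.png")
print(pins(im,c,y1=420,minA=30).round(1))
print(go((.57308,.09946,.1733),93.06))
E
```

```text
0.00921509609719198 [0.57351712 0.09897235 0.17426698] [(-17.5, 57, 102), (-14.5, 97, 162), (16.5, 158, 129)]
[[598.7  83.9 629.4  84.7]
 [592.8 117.6 627.6 118.9]
 [590.7 155.4 625.4 156.7]
 [589.  189.3 623.5 190.7]]
(array([ 0.5, -0.2,  0.5]), np.float64(-0.03))
```

Emit:
{"name": "send_rows", "arguments": {"targets": "0 0 2 0 255;0 4 2 0 255;0 9 2 0 255;0 14 2 0 255;0 18 2 0 255;0 22 2 0 255;0 26 2 0 255;0 26 2 0 255;0 26 2 0 255"}}

```text
time: 39.12
ee_pos: [0.599, 0.1003, 0.1713]
tcp_rot: [-180.0, 0.0, 93.0]
wrist_force: [0.2, -0.5, -1.9]
opening: 0.0096
grasp_force: 49.3
```

Emit:
{"name": "send_rows", "arguments": {"targets": "0 5 -1 0 255;0 10 -1 0 255;0 14 -1 0 255;0 18 -1 0 255;0 21 -1 0 255;0 24 -1 0 255;0 24 -1 0 255;0 24 0 0 255;0 24 1 0 255;0 24 1 0 255"}}

```text
time: 40.38
ee_pos: [0.623, 0.1016, 0.1704]
tcp_rot: [180.0, -0.0, 93.0]
wrist_force: [-0.7, -1.2, -1.1]
opening: 0.0094
grasp_force: 49.6
```

Emit:
{"name": "send_rows", "arguments": {"targets": "0 0 0.5 0 230;0 0 0.5 0 200;0 0 0.5 0 150;0 0 0 0 0;0 0 0 0 0;0 0 -20 0 0;0 0 -50 0 0;0 -20 -90 0 0;-3 -60 -100 0 0;-3 -110 -100 1 0;-4 -154 -80 1 0;-4 -154 -30 1 0;-4 -154 -30 1 0;-4 -154 -30 1 0;-4 -154 -30 1 0;-4 -154 -30 1 0"}}

```text
time: 42.38
ee_pos: [0.4703, 0.0896, 0.2014]
tcp_rot: [179.9, -0.0, 92.0]
wrist_force: [-0.4, 0.1, 1.1]
opening: 0.0855
grasp_force: 0.0
```

```bash
python3 - <<'E'
from meas import *
im,c=snap("wrist","w15.png"); print(tool()[:3,3],bot.get_obs()["tcp_rot"][2]); print(tabprof(im,c,.4695,.090)); print(go((.4695,.090,.1115),92.1))
E
```

```text
[0.47008397 0.08954659 0.20111487] 92.02449561912921
([(0.061, 233, 219), (0.073, 219, 199), (0.076, 201, 175), (0.11, 172, 135), (0.1185, 135, 80), (0.1295, 79, 73), (0.137, 75, 166), (0.144, 159, 66)], [(0.4625, 235, 172), (0.474, 173, 237)])
(array([ 0.5, -0.7, 89.6]), np.float64(-0.08))
```

Emit:
{"name": "send_rows", "arguments": {"targets": "3.5 -1 30 0 0;3.5 -1 60 0 0;3.5 -1 80 0 0;3.5 -1 89 0 0;3.5 -1 89 0 0;3.5 -1 89 0 0;3.5 -1 89 0 150;3.5 -1 89 0 255;3.5 -1 89 0 255;3.5 -1 89 0 255;3.5 -1 89 0 255;3.5 -1 89 0 255;3.5 -1 89 0 255", "newtons": 50}}

```text
time: 44.05
ee_pos: [0.4684, 0.0929, 0.1114]
tcp_rot: [180.0, -0.0, 92.0]
wrist_force: [0.9, -0.1, 2.5]
opening: 0.0097
grasp_force: 49.1
```

Emit:
{"name": "send_rows", "arguments": {"targets": "-15 0 0 0 255;-40 0 0 0 255;-70 0 0 0 255;-100 0 0 0 255;-130 0 0 0 255;-160 0 0 0 255;-190 0 0 0 255;-220 0 0 0 255;-250 0 0 0 255;-280 0 0 0 255;-302 0 0 0 255;-302 0 0 0 255;-302 0 0 0 255;-302 0 -10 0 255;-302 0 -30 0 255;-302 0 -70 0 255;-302 0 -120 0 255;-302 0 -168 0 255;-302 0 -168 0 255;-302 0 -168 0 255"}}

```text
time: 46.55
ee_pos: [0.479, -0.2083, 0.2785]
tcp_rot: [-179.9, -0.0, 92.1]
wrist_force: [-0.3, 0.4, -2.4]
opening: 0.0093
grasp_force: 48.9
```

```bash
python3 - <<'E'
from meas import *
print(bot.get_obs()["opening"],tool()[:3,3],held())
yaw=math.radians(3.06); b=np.array([.6243,.1737]); q=b-.055*np.array([math.cos(yaw),math.sin(yaw)]); print(q,go((*q,.1733),93.06))
E
```

```text
0.009293820746596066 [ 0.47895775 -0.20831335  0.27854202] [(-20.5, 51, 115), (-15.0, 90, 146), (16.5, 142, 115), (31.5, 117, 62)]
[0.56937842 0.17076401] (array([375.5, 104.4, 104.8]), np.float64(-0.99))
```

Emit:
{"name": "send_rows", "arguments": {"targets": "45 30 0 0 255;90 60 0 -1 255;135 85 0 -1 255;180 104 0 -1 255;230 104 0 -1 255;280 104 0 -1 255;330 104 0 -1 255;376 104 0 -1 255;376 104 0 -1 255;376 104 40 -1 255;376 104 80 -1 255;376 104 106 -1 255;376 104 106 -1 255;376 104 106 -1 255;376 104 106 -1 255;376 104 106 -1 255"}}

```text
time: 48.6
ee_pos: [0.57, 0.1706, 0.1743]
tcp_rot: [179.9, -0.0, 93.0]
wrist_force: [1.0, -0.2, -2.2]
opening: 0.0097
grasp_force: 49.4
```

```bash
python3 - <<'E'
from meas import *
print(bot.get_obs()["opening"],tool()[:3,3],held()); im,c=snap("wrist","w16.png")
print(pins(im,c,y1=420,minA=30).round(1))
print(go((.56938,.17076,.1733),93.06))
E
```

```text
0.009669496513789707 [0.57003363 0.17061787 0.17425025] [(-15.0, 113, 198), (17.0, 195, 160)]
[[614.2 156.9 625.3 156.9]
 [593.9 188.9 623.5 190.7]]
(array([ 0.1, -0.5,  0.5]), np.float64(-0.03))
```

Emit:
{"name": "send_rows", "arguments": {"targets": "0 0 2 0 255;0 4 2 0 255;0 9 2 0 255;0 14 2 0 255;0 18 2 0 255;0 22 2 0 255;0 26 2 0 255;0 26 2 0 255;0 26 2 0 255"}}

```text
time: 49.82
ee_pos: [0.5955, 0.1719, 0.1713]
tcp_rot: [-180.0, 0.0, 93.0]
wrist_force: [-0.3, -0.3, -0.8]
opening: 0.0095
grasp_force: 49.5
```

Emit:
{"name": "send_rows", "arguments": {"targets": "0 5 -1 0 255;0 10 -1 0 255;0 14 -1 0 255;0 18 -1 0 255;0 21 -1 0 255;0 24 -1 0 255;0 24 -1 0 255;0 24 0 0 255;0 24 1 0 255;0 24 1 0 255"}}

```text
time: 51.08
ee_pos: [0.6195, 0.1732, 0.1704]
tcp_rot: [180.0, -0.0, 93.0]
wrist_force: [-0.1, 0.3, -1.4]
opening: 0.0092
grasp_force: 49.8
```

Emit:
{"name": "send_rows", "arguments": {"targets": "0 0 0.5 0 230;0 0 0.5 0 200;0 0 0.5 0 150;0 0 0 0 0;0 0 0 0 0;0 0 -20 0 0;0 0 -50 0 0;0 -20 -90 0 0;-30 -60 -130 0 0;-80 -100 -150 0 0;-130 -100 -150 0 0;-180 -100 -150 0 0;-230 -100 -150 0 0;-230 -100 -150 3 0;-230 -100 -150 3 0;-230 -100 -150 3 0;-230 -100 -150 3 0"}}

```text
time: 53.2
ee_pos: [0.5319, -0.0611, 0.3204]
tcp_rot: [180.0, 0.0, 90.1]
wrist_force: [-1.1, 0.6, 0.3]
opening: 0.0852
grasp_force: 0.0
```

```bash
python3 - <<'E'
from meas import *
im,c=snap("wrist","w17.png"); print(tool()[:3,3],bot.get_obs()["tcp_rot"])
print(pins(im,c,y1=250,minA=15).round(1))   # visible free pin stretch
# tab tops: grey blobs above the bar, z of top = .147-.084+.142=.205
hs=cv2.cvtColor(im,cv2.COLOR_BGR2HSV); m=cv2.inRange(hs,(0,0,60),(180,70,200))
m[:,:330]=0;m[:,450:]=0;m[260:]=0; m=cv2.morphologyEx(m,cv2.MORPH_OPEN,np.ones((3,3)))
for k in cv2.findContours(m,0,1)[0]:
    if cv2.contourArea(k)>80: print(cv2.boundingRect(k),[onz(c,q[0],.205)[:2].round(3).tolist() for q in cv2.approxPolyDP(k,3,True)])
# lid on pot
m=cv2.inRange(hs,(10,110,120),(22,255,255)); u=proj(c,(.623,-.309,.086)).astype(int); print("lid exp",u)
z=np.zeros_like(m); z[u[1]-50:u[1]+45,u[0]-45:u[0]+45]=m[u[1]-50:u[1]+45,u[0]-45:u[0]+45]
k=max(cv2.findContours(z,0,1)[0],key=cv2.contourArea); p=np.array([onz(c,q[0],.086)[:2] for q in cv2.convexHull(k)])*1000
print(cv2.minEnclosingCircle(p.astype(np.float32)),p.min(0),p.max(0))
i5,c5=load("w5.png"); 
E
```

```text
[ 0.53189343 -0.06117555  0.32032513] [1.79996927e+02 7.94564579e-04 9.01142804e+01]
[[602.5 -59.7 624.6 -59.5]
 [600.9 -26.4 624.7 -24.9]
 [599.7  11.9 620.9  12.6]
 [597.2  46.2 621.2  47.2]
 [595.2  83.7 615.2  84.7]
 [593.7 118.  617.9 118.9]]
(378, 154, 25, 46) [[0.613, -0.02], [0.617, -0.023], [0.613, -0.029], [0.619, -0.028], [0.613, -0.037], [0.614, -0.049], [0.627, -0.058], [0.635, -0.058], [0.634, -0.025]]
(345, 138, 21, 40) [[0.585, -0.007], [0.587, -0.039], [0.598, -0.039], [0.594, -0.031], [0.6, -0.03], [0.601, -0.027], [0.59, -0.029], [0.594, -0.024], [0.587, -0.021], [0.596, -0.008]]
(427, 120, 23, 140) [[0.674, 0.013], [0.67, 0.007], [0.671, -0.116], [0.682, -0.117], [0.682, -0.042]]
(344, 80, 21, 41) [[0.583, 0.039], [0.586, 0.007], [0.586, 0.014], [0.591, 0.015], [0.592, 0.022], [0.598, 0.023], [0.598, 0.027], [0.588, 0.024], [0.588, 0.027], [0.591, 0.027], [0.591, 0.036]]
(377, 75, 26, 40) [[0.63, 0.047], [0.621, 0.046], [0.619, 0.041], [0.618, 0.044], [0.609, 0.041], [0.612, 0.034], [0.618, 0.037], [0.616, 0.033], [0.61, 0.032], [0.614, 0.017], [0.611, 0.013], [0.615, 0.017], [0.632, 0.015]]
(341, 24, 21, 40) [[0.584, 0.086], [0.579, 0.08], [0.581, 0.064], [0.584, 0.063], [0.582, 0.054], [0.593, 0.055], [0.589, 0.068], [0.584, 0.068], [0.583, 0.073], [0.596, 0.075], [0.596, 0.079], [0.585, 0.077], [0.591, 0.086]]
(373, 0, 27, 41) [[0.627, 0.113], [0.607, 0.107], [0.608, 0.076], [0.613, 0.075], [0.621, 0.081], [0.62, 0.084], [0.629, 0.086]]
lid exp [340 340]
((620.802001953125, -311.03662109375), 48.64075469970703) [ 573.3487886 -353.7206415] [ 667.25034793 -263.60855402]
```

Pairs 1–3 are hung correctly: the tab centres are about 5 mm in front of the bar and about 21–24 mm of pin shows. The lid is still on the pot. Pair 4 is out of view, so I move to check it.

Emit:
{"name": "send_rows", "arguments": {"targets": "60 0 0 0 0;120 0 0 0 0;140 0 0 0 0;140 0 0 0 0;140 0 0 0 0;140 0 0 0 0;140 0 0 0 0"}}

```text
time: 54.12
ee_pos: [0.5319, 0.0774, 0.3204]
tcp_rot: [180.0, 0.0, 90.0]
wrist_force: [0.9, 0.4, 0.2]
opening: 0.0857
grasp_force: 0.0
```

```bash
python3 - <<'E'
from meas import *
im,c=snap("wrist","w18.png"); print(tool()[:3,3])
print(pins(im,c,y1=300,minA=15).round(1))
hs=cv2.cvtColor(im,cv2.COLOR_BGR2HSV); m=cv2.inRange(hs,(0,0,60),(180,70,200))
m[:,:330]=0;m[:,450:]=0;m[300:]=0; m=cv2.morphologyEx(m,cv2.MORPH_OPEN,np.ones((3,3)))
for k in cv2.findContours(m,0,1)[0]:
    if cv2.contourArea(k)>300:
        p=np.array([onz(c,q[0],.205)[:2] for q in k[:]]); print(cv2.boundingRect(k),p.min(0).round(3),p.max(0).round(3))
# lid: scene camera and top camera, disc centroid at z=.086
for n,roi in(("scene",(115,190,165,215)),("top",(365,425,145,200))):
    im,c=snap(n); hs=cv2.cvtColor(im,cv2.COLOR_BGR2HSV); m=cv2.inRange(hs,(9,80,90),(25,200,255)); z=np.zeros_like(m); x0,x1,y0,y1=roi; z[y0:y1,x0:x1]=m[y0:y1,x0:x1]
    z=cv2.morphologyEx(z,cv2.MORPH_OPEN,np.ones((5,5)))
    k=max(cv2.findContours(z,0,1)[0],key=cv2.contourArea); p=np.array([onz(c,q[0],.085)[:2] for q in cv2.convexHull(k)])*1000
    print(n,cv2.boundingRect(k),cv2.minEnclosingCircle(p.astype(np.float32)))
E
```

```text
[0.53186768 0.07751831 0.32032665]
[[601.1 -26.7 625.3 -26. ]
 [599.3  11.7 623.5  12.6]
 [597.1  45.9 621.8  46.4]
 [595.   83.7 619.   84.4]
 [593.8 117.7 618.2 118.6]
 [591.9 155.8 616.8 156.5]
 [589.6 190.  615.4 190.5]]
(369, 208, 77, 92) [ 0.609 -0.024] [0.682 0.072]
(371, 147, 24, 47) [0.606 0.086] [0.629 0.124]
(370, 69, 25, 41) [0.603 0.155] [0.624 0.19 ]
scene (115, 165, 57, 50) ((640.7493286132812, -350.9259033203125), 96.0604476928711)
top (365, 145, 60, 51) ((622.1228637695312, -311.0267639160156), 105.07418823242188)
```

All four hang correctly. A last close check of the lid, against the view just after it was placed.

Emit:
{"name": "send_rows", "arguments": {"targets": "-60 0 0 0 0;-120 0 0 0 0;-180 0 0 0 0;-240 40 20 0 0;-259 95 70 0 0;-259 95 70 0 0;-259 95 70 0 0;-259 95 70 0 0;-259 95 70 0 0;-259 95 70 0 0"}}

```text
time: 55.52
ee_pos: [0.6268, -0.1804, 0.2517]
tcp_rot: [179.9, 0.0, 90.1]
wrist_force: [-0.1, 1.1, 0.0]
opening: 0.0854
grasp_force: 0.0
```

```bash
python3 - <<'E'
from meas import *
snap("wrist","w19.png"); print(tool()[:3,3])
for f in("w5.png","w19.png"):
    im,c=load(f); hs=cv2.cvtColor(im,cv2.COLOR_BGR2HSV); m=cv2.inRange(hs,(12,90,130),(24,255,255)); u=proj(c,(.623,-.309,.086)).astype(int)
    z=np.zeros_like(m); z[u[1]-50:u[1]+45,u[0]-60:u[0]+60]=m[u[1]-50:u[1]+45,u[0]-60:u[0]+60]
    z=cv2.morphologyEx(z,cv2.MORPH_OPEN,np.ones((5,5)))
    k=max(cv2.findContours(z,0,1)[0],key=cv2.contourArea); p=np.array([onz(c,q[0],.086)[:2] for q in cv2.convexHull(k)])*1000
    print(f,cv2.minEnclosingCircle(p.astype(np.float32)),p.min(0),p.max(0))
    # pot underside/side contour beneath disc (light grey)
    w=cv2.inRange(hs,(0,0,100),(180,75,255)); z=np.zeros_like(w); z[u[1]-80:u[1]+20,u[0]-60:u[0]+60]=w[u[1]-80:u[1]+20,u[0]-60:u[0]+60]
    k=max(cv2.findContours(z,0,1)[0],key=cv2.contourArea); p=np.array([onz(c,q[0],0)[:2] for q in k])*1000; print(" pot foot far edge y",p[:,1].max(),"x at it",p[p[:,1]>p[:,1].max()-6][:,0].mean())
E
```

```text
[ 0.62678099 -0.18040746  0.25134727]
w5.png ((621.547119140625, -295.739990234375), 43.180931091308594) [ 579.72890487 -319.59985635] [ 664.0405972  -260.80979613]
 pot foot far edge y -275.6972585069724 x at it 623.02877990794
w19.png ((621.8893432617188, -299.599853515625), 42.792274475097656) [ 579.75766104 -321.53846339] [ 663.81760403 -264.67963392]
 pot foot far edge y -275.8686811747302 x at it 623.5888849622359
```

```bash
python3 -c "
from workcell import ticket
print(ticket.job_done())"
```

```text
the job is handed in; nothing more can be done
None
```

The job is handed in: the lid is seated on the pot and all four holders hang on pin pairs 1–4, as measured with the wrist camera before hand-in, but the hand-in gave no verdict and I did not re-check the bystanders' positions.

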